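# Fit the blackout cover on the light base

## Robot

A 7-joint arm with a two-finger parallel gripper is mounted at the origin on the work surface. World frame = base frame: x ahead of the robot, y to its left, z up, the work surface at z = 0. Lengths are in m, angles in rad, forces in N, time in s.
With the tool pointing down it reaches from about 0.425 to 0.825 m from the base axis. Payload 3.6 kg.
Tool frame: the origin (TCP) lies midway between the tips of the shut fingers; the grasp point (between the pads) lies 19 mm behind it (grip_point_offset is the distance from the TCP to the grasp point, in m); z points along the fingers, x is the direction in which the jaws open and shut, and the axes are right-handed (so a half turn about z gives the same grasp; the last joint's range is limited). The gripper opens to 85 mm and grips with 20 to 120 N. Pads are 22 mm wide; open, the fingers measure 114 mm over their backs; the gripper's body (76 mm by 85 mm) begins 54 mm behind the grasp point. The pads swing forward as they close: fully open they stand 13 mm farther back than shut.
Start: joints at [1.133, 0.615, -0.013, 1.423, 0.008, 1.103, -0.04], TCP at [0.26, -0.596, 0.195] pointing down, gripper open.
Joint ranges: [-3.12, 3.12], [-0.3, 2.06], [-1.34, 1.32], [0.26, 2.42], [-1.36, 4.5], [0.01, 1.98], [-2.84, 2.84]. Speed limits (rad/s): [2.79, 2.79, 3.14, 3.14, 3.14, 3.14, 3.14].

## Interface

Orientations are given as a unit quaternion [x, y, z, w].
In Python, from rig import sense, get_image, close_job, outline_of, grip_point_offset gives the robot as it stands. The module is installed in compiled form; this text tells all that it offers.
- The arm moves only by the shell command python3 -m creep 'ROWS' [FORCE]. ROWS is JSON, a list of rows, each a list of 7 numbers: the turn, a rotation vector about the tool's x, y, z in degrees, then the shift along the tool's x, y, z in cm, then the closure in counts, from 0 (fully open) to 255 (shut). A call has exactly 5 rows; each row shifts and turns the commanded pose from where the row before left it, along the tool's axes as they then stand; what a row does not reach is not made up. A row lasts 1/8 s, in which the tool goes at most 62.5 mm and 10.7 degrees, less where a joint would pass 70% of its speed; a pose out of reach is approached as far as the arm can. A call is refused whole if a number of a shift passes 6.25 or a number of a turn 10.7, either way. A call with a gripper value outside its range is refused whole. The fingers move at their own pace and stop on an object; FORCE is the grip in N (left out, the last holds). Time passes only in rows, so rows that do not move let the fingers close, or fill a call up. It gives the time, the measured TCP pose, the force and the opening at its end, in the units of the state.
- sense(): the state, without advancing time (a new reading comes with each control period).
- get_image(name): name is "side" or "top" or "wrist"; returns a dict with "pixels" (480x640x3 uint8, red, green, blue), "z_map" (480x640 float32, m along the optical axis (not along the pixel's ray), 0 where there is no reading), "intrinsics" (3x3 intrinsics, pixels), "eye" and "attitude" of the camera in the world; the wrist camera has in their place "T_tool_cam" (4x4, takes a point from camera to tool coordinates, whose origin is the TCP and whose axes are the tool frame's). Camera axes: x right, y up, looking along -z (the intrinsics and any distortion apply to the point x, -y, -z); pixel columns grow to the right and rows downward; lengths in m; the calibration is good to about 2 mm. A picture is of the moment at which its call begins: read the wrist's pose just before it.
- close_job(): hands the job in, once; it reports no verdict.
Trained networks look in the newest picture that a camera, given by its name, has taken for a name from the list of things; names that differ only in an ending like _2 or _b are one class to them, and where a whole thing is asked for, a point or a joint stands for the part that bears it (a point fixed in the world has none). Each returns a list of dicts, best first, with "p" (0 to 1); they miss things now and then, are a little off and sometimes report something else, mostly with a low value. They report only what shows in the picture. A call takes as long as a camera call.
- outline_of(camera, name): "mask" (480x640 bool, what is visible of it) and "extent" ([left, top, right, bottom] in pixels, round what is visible of it).
The state is a dict: "time_s": time; "joint_positions": joint angles; "joint_vel": joint speeds; "tau": joint torques, N m; "ee_pos": TCP position; "orientation": TCP orientation; "ft_force": force on the tool from outside, world axes, zero at the start; "wrist_torque": the same for the moment, N m; "finger_gap": finger opening in m.
Only numpy, scipy, OpenCV 4.12 (cv2) and the standard library are available. Lean on these libraries where they do the work, as an engineer would, in place of code of your own. Each camera call takes 0.05 s, during which the arm holds its last target. There are 200 camera calls.

## Task

Make the light base dark for a reading: first turn the lamp's dimmer knob fully anticlockwise to its stop, then take the blackout cover by its grip bar and set it on the middle of the light base, its long side along the base's long side, moving it about until the locating pin hidden underneath lets it drop on. Press it down against the sprung ring until it lies flush on the base, and finish while still holding it pressed down: do not let go. Leave the dishes and other things standing where they are.

Things in the scene. Friction and masses are not known exactly. Their poses are not given: they have to be found in the camera images.
- dimmer (a joint): angle (rad) of the lamp's dimmer knob: 0 is off, against the end stop, fully anticlockwise seen from above; it grows clockwise; stays where it is left, turns easily (0.03 N m) with no spring; starts between 0.7 and 1.4
- dimmer_grip (a point): middle of the dimmer knob's upright grip bar, on its vertical turning axis, 82 mm above the table. The bar is 42 long (along this point's x axis, which turns with the knob) and 14 thick; its top is 7 above and its foot 23 below this point, on a disc of 44 diameter (sizes in mm)
- lamp_box: lamp supply box, fixed to the table, 100 (x) x 90 (y) x 45 high, with the dimmer knob in the middle of its top; origin at the centre of its underside (sizes in mm)
- cover: blackout cover, 0.2 to 0.42 kg, flat on the table: dark grey slab 110 (x) x 90 (y) x 20 thick, with a metal grip bar upright on its middle, 60 long (x), 14 thick (y), from 20 to 52 above the underside. Origin at the centre of the underside, z up, which is also the mouth of the unseen blind socket for the pin, a round hole 12.5 in diameter, 14 deep (sizes in mm)
- light_base: light base, fixed to the table: low grey box 170 (x) x 140 (y) x 40 high; origin at the centre of its underside, on the table, z up. In the middle of its top is a sprung metal ring of 44 outer and 24 inner diameter, 5 proud, and inside that an upright locating pin (sizes in mm)
- pin_zone (a point): 52 mm above the table over the middle of the light base, at the height of the pin's tip (12 above the box's top). The pin is 10 in diameter, its last 3 taper to 6. It is adjustable: each time it stands elsewhere, up to 4 off this point in x and in y (box axes), and this point does not show where: look for it, or feel for it with the cover (sizes in mm)
- seat (a point): centre of the light base's flat top, 40 mm above the table, axes as the light base: the cover's origin comes to its height when the cover is fully home (and within about 6 mm of it sideways, depending on the pin)
- spring_ring (a joint): how far (m) the sprung ring on the light base is pressed in: 0 free, 0.005 flush with the box's top. It springs back; takes 6.5 N to start, 11.5 N when flush, so the cover's weight alone does not push it down. The cover meets it with its underside 5 mm above the box's top
- dish_stack_low: stack of 5 round clear Petri dishes, 90 diameter, 75 high (mm); loose bystander, to be left alone; origin at the centre of its underside
- dish_stack_high: stack of 7 round clear Petri dishes, 90 diameter, 105 high (mm); loose bystander, to be left alone; origin at the centre of its underside
- single_dish: one round clear Petri dish, 90 diameter, 15 high (mm); loose bystander, to be left alone; origin at the centre of its underside
- tape_roll: flat roll of paper tape, 68 outside diameter, 40 hole, 19 high (mm); loose bystander, to be left alone; origin at the centre of its underside
- slide_box: small white closed box for glass slides, 85 x 45 x 32 high (mm); loose bystander, to be left alone; origin at the centre of its underside
- jar: small brown glass jar with a cap, 60 diameter, about 70 high (mm); loose bystander, to be left alone; origin at the centre of its underside

How it is judged:
By the outcome, as a careful person would: the job done as asked, in the order asked, and still so for the second after the job is handed in, while the arm keeps its last pose, push and grip.
It also fails if it takes over 54 s, if anything falls off the work surface, if the arm or the gripper's body presses on something with over 40 N, if the wrist force passes 120 N, or if a joint passes its speed limit or range.

## Working session

There is one attempt and no reset: what is moved stays moved. The work goes in short steps, Python scripts to look and compute and a shell command to move; the robot and the scene stay as the last step left them, time stands still between calls to the robot, and variables do not carry over. Pictures are saved under pics/ and viewed, on a budget of 10 in all, crops included, one or two more only if the job needs it, and the job is handed in when it is done.

```bash
mkdir -p pics; cat > h.py <<'E'
import numpy as np, cv2
from rig import *
from scipy.spatial.transform import Rotation as R
def cloud(im, T=None):
    K=np.array(im["intrinsics"]); z=im["z_map"]; v,u=np.mgrid[:480,:640]
    P=np.stack([(u-K[0,2])/K[0,0]*z, -(v-K[1,2])/K[1,1]*z, -z],-1)
    if "eye" in im:
        A=np.array(im["attitude"]); A=R.from_quat(A).as_matrix() if A.size==4 else A.reshape(3,3)
        return P@A.T+np.array(im["eye"])
    M=np.array(im["T_tool_cam"]); P=P@M[:3,:3].T+M[:3,3]
    return P@R.from_quat(T["orientation"]).as_matrix().T+np.array(T["ee_pos"])
def save(im,n): cv2.imwrite(f"pics/{n}.png",im["pixels"][:,:,::-1])
E
cat > a.py <<'E'
from h import *
s=sense(); print({k:np.round(v,3).tolist() for k,v in s.items()}, grip_point_offset)
for c in ["top","side"]:
    im=get_image(c); save(im,c+"0"); P=cloud(im); print(c,[k for k in im],im["eye"],im["attitude"])
    for n in ["lamp_box","dimmer","cover","light_base","spring_ring","dish_stack_low","dish_stack_high","single_dish","tape_roll","slide_box","jar"]:
        for o in outline_of(c,n)[:2]:
            m=o["mask"]&(im["z_map"]>0)
            if m.sum()<10: continue
            q=P[m]; print(n,round(o["p"],2),o["extent"],"med",np.median(q,0).round(3),"lo",np.percentile(q,2,0).round(3),"hi",np.percentile(q,98,0).round(3))
E
python3 a.py
```

```text
{'time_s': 0.0, 'joint_positions': [1.133, 0.616, -0.013, 1.425, 0.008, 1.103, -0.04], 'joint_vel': [-0.001, 0.002, -0.001, 0.002, 0.002, -0.0, 0.001], 'tau': [0.0, -46.921, 0.259, -17.103, 0.01, 0.01, 0.0], 'ee_pos': [0.259, -0.595, 0.194], 'orientation': [0.836, -0.548, -0.001, -0.001], 'ft_force': [-0.342, 0.709, 0.131], 'wrist_torque': [0.023, -0.018, -0.052], 'finger_gap': 0.086} 0.0187
top ['pixels', 'z_map', 'intrinsics', 'eye', 'attitude'] [0.43603101 0.0181796  1.17432561] [-0.03953432  0.06164276  0.70600812 -0.70440736]
lamp_box 0.81 [433.8, 249.2, 488.5, 298.5] med [ 0.517 -0.311  0.045] lo [ 0.47  -0.363  0.009] hi [ 0.567 -0.273  0.089]
lamp_box 0.64 [163.5, 173.3, 206.6, 215.0] med [0.699 0.278 0.013] lo [0.659 0.239 0.008] hi [0.739 0.318 0.017]
dimmer 0.93 [455.0, 259.7, 477.0, 284.6] med [ 0.519 -0.316  0.061] lo [ 0.5   -0.337  0.052] hi [ 0.54 -0.3   0.09]
dimmer 0.21 [165.6, 172.6, 208.5, 214.6] med [0.699 0.278 0.013] lo [ 0.659  0.237 -0.002] hi [0.74  0.322 0.017]
cover 0.83 [144.3, 242.2, 190.6, 296.6] med [0.528 0.313 0.019] lo [0.477 0.272 0.008] hi [0.582 
[... 2201 characters left out ...]
base 0.3 [398.6, 307.3, 432.7, 361.2] med [0.397 0.156 0.031] lo [0.373 0.102 0.003] hi [0.421 0.185 0.034]
spring_ring 0.55 [332.7, 230.5, 352.8, 249.0] med [ 0.567 -0.012  0.045] lo [ 0.549 -0.037  0.039] hi [0.587 0.011 0.047]
dish_stack_low 0.91 [180.8, 237.0, 238.6, 301.4] med [0.754 0.15  0.066] lo [0.722 0.092 0.002] hi [0.803 0.173 0.076]
single_dish 0.61 [172.3, 329.3, 231.1, 377.4] med [0.697 0.284 0.014] lo [0.658 0.24  0.001] hi [0.74  0.321 0.016]
tape_roll 0.9 [306.6, 157.2, 333.7, 178.3] med [ 0.712 -0.281  0.016] lo [ 0.68  -0.318  0.001] hi [ 0.742 -0.256  0.021]
slide_box 0.76 [399.1, 304.0, 431.1, 359.1] med [0.397 0.156 0.031] lo [0.373 0.101 0.005] hi [0.421 0.185 0.034]
```

```bash
cat > b.py <<'E'
from h import *
def rect(Q,n):
    r=cv2.minAreaRect((Q[:,:2]*1000).astype(np.float32)); b=cv2.boxPoints(r)
    e=b[1]-b[0]; f=b[2]-b[1]; l=e if np.hypot(*e)>np.hypot(*f) else f
    c,v=np.linalg.eigh(np.cov(Q[:,:2].T)); w=v[:,1]
    print(n,len(Q),"c",np.round(r[0],1),"mean",(Q.mean(0)*1000).round(1),"size",np.round(r[1],1),"long ang",round(np.degrees(np.arctan2(l[1],l[0]))%180,1),"pca",round(np.degrees(np.arctan2(w[1],w[0]))%180,1))
for c in ["top","side"]:
    im=get_image(c);P=cloud(im);X,Y,Z=P[...,0],P[...,1],P[...,2];v=im["z_map"]>0
    def sel(x,y,r,a,b): return P[v&(np.hypot(X-x,Y-y)<r)&(Z>a)&(Z<b)]
    rect(sel(.519,-.318,.04,.080,.1),c+" knob")
    rect(sel(.519,-.318,.08,.038,.05),c+" lampbox")
    rect(sel(.528,.317,.06,.044,.06),c+" coverbar")
    rect(sel(.528,.317,.09,.014,.026),c+" cover")
    rect(sel(.567,-.01,.13,.034,.0425),c+" base")
    rect(sel(.567,-.01,.03,.0435,.049),c+" ring")
    q=sel(.567,-.01,.012,.047,.06); print("pin",len(q),q.mean(0) if len(q) else "")
    if c=="top": cv2.imwrite("pics/t1.png",cv2.resize(im["pixels"][100:380,120:520,::-1],(800,560)))
E
python3 b.py
```

```text
top knob 144 c [ 519.4 -319.5] mean [ 519.6 -318.9   87.3] size [14.1 41.2] long ang 130.6 pca 130.2
top lampbox 1371 c [ 520.1 -319.7] mean [ 518.7 -317.3   44.4] size [100.1  91.3] long ang 5.3 pca 6.9
top coverbar 215 c [529.8 318.5] mean [529.4 317.5  50.3] size [15.7 59.4] long ang 174.4 pca 173.2
top cover 1858 c [529.2 318.4] mean [528.7 317.2  18.9] size [ 91.6 110.1] long ang 173.7 pca 172.0
top base 4628 c [569.1  -9.8] mean [568.1  -9.6  38.7] size [139.9 170.1] long ang 163.7 pca 164.0
top ring 143 c [568.1  -8.2] mean [568.3  -8.9  45.3] size [41.7 46.3] long ang 148.8 pca 25.8
pin 15 [ 0.56777773 -0.00849267  0.05026746]
side knob 105 c [ 519.2 -318.3] mean [ 518.1 -315.9   86.8] size [17.3 43.2] long ang 133.5 pca 134.5
side lampbox 703 c [ 519.1 -319.2] mean [ 516.4 -304.6   44.6] size [101.3  93.9] long ang 6.4 pca 9.2
side coverbar 481 c [528.7 318.1] mean [527.9 319.9  50.4] size [16.7 59.8] long ang 174.3 pca 174.3
side cover 3524 c [528.8 318. ] mean [525.2 325.6  19.6] size [ 92.  110.7] long ang 173.7 pca 1.2
side base 4346 c [568.1 -10.5] mean [564.8  -2.2  39.6] size [144.2 172.5] long ang 163.7 pca 164.2
side ring 190 c [568.  -9.] mean [567.8  -8.4  45.1] size [41.7 41.6] long ang 69.4 pca 104.6
pin 18 [ 0.56748119 -0.00572174  0.05067123]
```

View pics/t1.png

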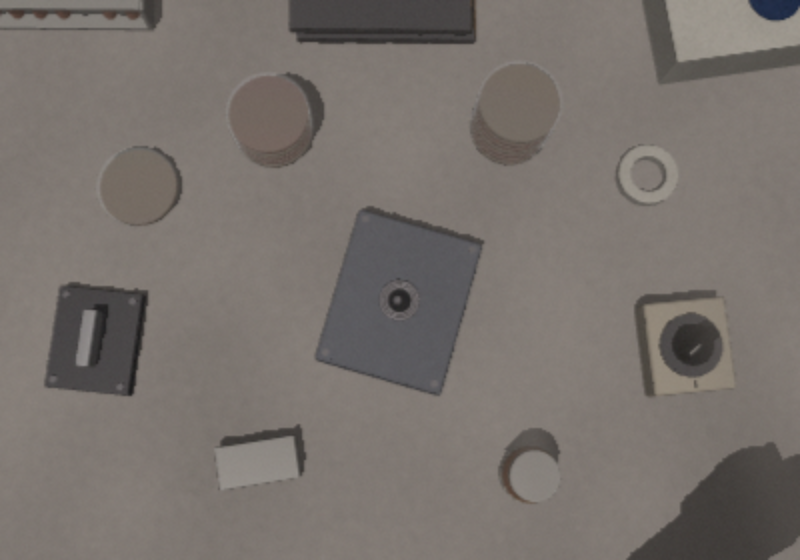

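```bash
cat > d.py <<'E'
import sys; from h import *
# usage: d.py x y z yaw(tool x, deg) in mm -> remaining shift in tool axes, cm, and tool-z turn
s=sense(); M=R.from_quat(s["orientation"]).as_matrix(); yaw=np.degrees(np.arctan2(M[1,0],M[0,0]))
x,y,z,w=map(float,sys.argv[1:5]); t=np.array([x,y,z])/1000-s["ee_pos"]
print("t",s["time_s"],"pos",np.round(np.array(s["ee_pos"])*1000,1),"yaw",yaw.round(2),"tilt",np.degrees(M[:2,2]).round(2),"q7",round(s["joint_positions"][6],2),"gap",round(s["finger_gap"]*1000,1),"F",np.round(s["ft_force"],2),"T",np.round(s["wrist_torque"],2))
print("shift cm (tool)",(M.T@t*100).round(2),"turn z deg",round(-((w-yaw+180)%360-180),2), "after-turn shift",(R.from_euler('z',((w-yaw+180)%360-180),degrees=True).as_matrix()@M).T.dot(t*100).round(2))
E
python3 -m creep '[[0,0,0,-2.13,-4.99,0,0],[0,0,0,-2.13,-4.99,0,0],[0,0,0,-2.13,-4.99,0,0],[0,0,0,-2.13,-4.99,0,0],[0,0,0,-2.13,-4.99,0,0]]' 60
python3 -m creep '[[0,0,0,-2.13,-4.99,0,0],[0,0,10.3,0,0,0,0],[0,0,10.3,0,0,0,0],[0,0,10.3,0,0,0,0],[0,0,10.3,0,0,0,0]]'
python3 -m creep '[[0,0,10.3,0,0,0,0],[0,0,10.3,0,0,0,0],[0,0,10.3,0,0,0,0],[0,0,0,0,0,0,0],[0,0,0,0,0,0,0]]'
python3 d.py 519.5 -319 64 -139
```

```text
time_s: 1.92
ee_pos: [0.447, -0.3974, 0.195]
orientation: [0.836, -0.548, 0.0, 0.0]
ft_force: [0.5, -0.4, 0.2]
finger_gap: 0.0856
time_s: 2.55
ee_pos: [0.4831, -0.3591, 0.1948]
orientation: [-0.588, 0.809, -0.0, 0.0]
ft_force: [0.1, 0.8, 0.2]
finger_gap: 0.0852
time_s: 3.18
ee_pos: [0.4831, -0.3591, 0.1947]
orientation: [-0.355, 0.935, 0.0, 0.0]
ft_force: [0.7, 0.4, 1.2]
finger_gap: 0.0854
t 3.175 pos [ 483.1 -359.1  194.7] yaw -138.4 tilt [0.01 0.01] q7 -1.64 gap 85.4 F [0.69 0.36 1.2 ] T [-0.01  0.02 -0.01]
shift cm (tool) [-5.38  0.58 13.08] turn z deg 0.6 after-turn shift [-5.37  0.64 13.08]
```

```bash

python3 -m creep '[[0,0,0,-5.37,0.6,2,0],[0,0,0,0,0,4,0],[0,0,0,0,0,4,0],[0,0,0,0,0,2.5,0],[0,0,0,0,0,0,0]]'
python3 d.py 519.5 -319 64 -139
```

```text
time_s: 3.8
ee_pos: [0.5179, -0.3181, 0.0678]
orientation: [-0.354, 0.935, 0.002, -0.001]
ft_force: [0.5, -0.5, 0.6]
finger_gap: 0.0855
t 3.8 pos [ 517.9 -318.1   67.8] yaw -138.49 tilt [-0.22  0.16] q7 -1.69 gap 85.5 F [ 0.49 -0.45  0.59] T [ 0.01 -0.05 -0.02]
shift cm (tool) [-0.06 -0.17  0.38] turn z deg 0.51 after-turn shift [-0.06 -0.17  0.38]
```

```bash

python3 -m creep '[[0,0,0.5,-0.05,-0.1,0.4,0],[0,0,0,0,0,0,255],[0,0,0,0,0,0,255],[0,0,0,0,0,0,255],[0,0,0,0,0,0,255]]' 50
python3 -m creep '[[0,0,0,0,0,0,255],[0,0,0,0,0,0,255],[0,0,-8,0,0,0,255],[0,0,-8,0,0,0,255],[0,0,-8,0,0,0,255]]' 50
python3 d.py 519.5 -319 64 -139
```

```text
time_s: 4.42
ee_pos: [0.5205, -0.3195, 0.066]
orientation: [-0.35, 0.937, -0.0, 0.0]
ft_force: [-0.1, 0.5, 0.4]
finger_gap: 0.0127
time_s: 5.05
ee_pos: [0.5203, -0.3195, 0.0657]
orientation: [-0.539, 0.842, 0.0, -0.0]
ft_force: [-1.2, -0.0, -0.6]
finger_gap: 0.0002
t 5.05 pos [ 520.3 -319.5   65.7] yaw -114.8 tilt [-0.01  0.  ] q7 -1.37 gap 0.2 F [-1.18 -0.04 -0.58] T [-0.03  0.   -0.01]
shift cm (tool) [-0.01  0.09  0.17] turn z deg 24.2 after-turn shift [0.03 0.09 0.17]
```

```bash
python3 - <<'E'
from h import *
a=get_image("side")["pixels"][100:220,340:500]; s=sense(); w=get_image("wrist")["pixels"]
o=np.vstack([np.hstack([cv2.resize(a,(440,330)),cv2.resize(w,(360,330))])])
cv2.imwrite("pics/k1.png",o[:,:,::-1])
E
```

```text
(no output)
```

View pics/k1.png

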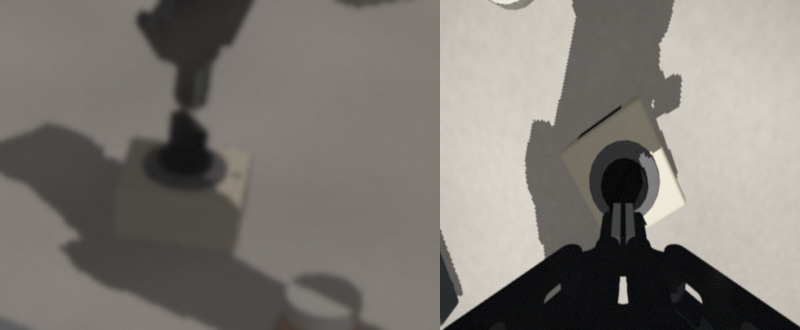

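```bash
python3 - <<'E'
from h import *
for c in ["side","top"]:
    im=get_image(c);P=cloud(im);v=im["z_map"]>0
    print(c)
    for z in range(50,170,6):
        q=P[v&(np.hypot(P[...,0]-.52,P[...,1]+.319)<.06)&(P[...,2]>z/1000)&(P[...,2]<z/1000+.006)]
        if len(q): print(z,len(q),(q.mean(0)*1000).round(),(q.min(0)*1000).round(),(q.max(0)*1000).round())
E
python3 - <<'E'
from h import *
s=sense(); im=get_image("wrist"); P=cloud(im,s)
q=P[(im["z_map"]>0)]; print("wrist"); 
for z in range(50,130,6):
    r=q[(q[:,2]>z/1000)&(q[:,2]<z/1000+.006)&(np.hypot(q[:,0]-.52,q[:,1]+.319)<.06)]
    if len(r): print(z,len(r),(r.mean(0)*1000).round(),(r.min(0)*1000).round(),(r.max(0)*1000).round())
np.set_printoptions(suppress=True); print(np.round(im["T_tool_cam"],3))
E
```

```text
side
50 181 [ 516. -309.   52.] [ 486. -348.   50.] [ 551. -284.   56.]
56 102 [ 520. -311.   59.] [ 497. -333.   56.] [ 540. -297.   62.]
62 38 [ 519. -314.   65.] [ 502. -334.   62.] [ 537. -302.   68.]
68 36 [ 519. -312.   71.] [ 502. -330.   68.] [ 536. -297.   74.]
74 40 [ 516. -311.   77.] [ 502. -332.   75.] [ 535. -301.   80.]
80 37 [ 518. -314.   83.] [ 502. -333.   80.] [ 536. -300.   86.]
86 63 [ 518. -318.   89.] [ 504. -341.   86.] [ 536. -300.   92.]
98 8 [ 522. -316.  104.] [ 516. -319.  103.] [ 530. -312.  104.]
104 13 [ 514. -314.  107.] [ 507. -323.  104.] [ 526. -308.  110.]
110 36 [ 518. -312.  113.] [ 507. -333.  110.] [ 532. -303.  116.]
116 31 [ 518. -311.  119.] [ 507. -328.  116.] [ 532. -305.  122.]
122 35 [ 517. -311.  125.] [ 507. -324.  122.] [ 530. -303.  128.]
128 35 [ 519. -310.  131.] [ 507. -323.  128.] [ 531. -300.  134.]
134 27 [ 517. -311.  137.] [ 506. -327.  135.] [ 531. -303.  139.]
140 20 [ 512. -311.  143.] [ 504. -329.  140.] [ 520. -297.  146.]
146 53 [ 515. -313.  149.] [ 496. -342.  146.] [ 544. -288.  152.]
152 72 [ 515. -311.  155.] [ 4
[... 1608 characters left out ...]
 -341.   68.] [ 538. -304.   74.]
74 236 [ 531. -327.   77.] [ 516. -341.   74.] [ 539. -305.   80.]
80 236 [ 532. -329.   83.] [ 518. -341.   80.] [ 539. -307.   86.]
86 1373 [ 529. -330.   89.] [ 516. -341.   86.] [ 539. -311.   92.]
104 136 [ 531. -325.  108.] [ 522. -333.  105.] [ 534. -313.  110.]
110 488 [ 529. -324.  113.] [ 521. -335.  110.] [ 534. -311.  116.]
116 576 [ 529. -324.  119.] [ 521. -335.  116.] [ 534. -311.  122.]
122 667 [ 529. -324.  125.] [ 521. -335.  122.] [ 534. -310.  128.]
128 738 [ 529. -324.  131.] [ 521. -335.  128.] [ 534. -311.  134.]
[[ 1.    -0.001 -0.    -0.   ]
 [-0.001 -0.953 -0.304 -0.079]
 [-0.     0.304 -0.953 -0.18 ]
 [ 0.     0.     0.     1.   ]]
```

```bash

python3 -m creep '[[0,0,8,0,0,0,0],[0,0,8,0,0,0,0],[0,0,8,0,0,0,0],[0,0,0,0,0,0,0],[0,0,0,0,0,1,0]]' 50
python3 -m creep '[[0,0,0,0,0,1.5,0],[0,0,0,0,0,0.8,0],[0,0,0,0,0,0.7,0],[0,0,0,0,0,0,0],[0,0,0,0,0,0,0]]'
python3 d.py 519.5 -319 25 -139
```

```text
time_s: 5.92
ee_pos: [0.5211, -0.3199, 0.0561]
orientation: [-0.35, 0.937, -0.001, 0.001]
ft_force: [0.8, -0.3, -0.4]
finger_gap: 0.0851
time_s: 6.55
ee_pos: [0.5206, -0.3198, 0.026]
orientation: [-0.35, 0.937, -0.0, 0.0]
ft_force: [-0.5, -0.2, 0.7]
finger_gap: 0.0854
t 6.55 pos [ 520.6 -319.8   26. ] yaw -139.06 tilt [ 0.03 -0.02] q7 -1.68 gap 85.4 F [-0.49 -0.17  0.66] T [-0.02 -0.05  0.02]
shift cm (tool) [0.03 0.13 0.1 ] turn z deg -0.06 after-turn shift [0.03 0.13 0.1 ]
```

```bash

python3 -m creep '[[0,0,0,0,0.1,0,255],[0,0,0,0,0,0,255],[0,0,0,0,0,0,255],[0,0,0,0,0,0,255],[0,0,0,0,0,0,255]]' 50
python3 - <<'E'
from h import *
im=get_image("side");P=cloud(im);v=im["z_map"]>0
for z in range(50,110,6):
    q=P[v&(np.hypot(P[...,0]-.52,P[...,1]+.319)<.06)&(P[...,2]>z/1000)&(P[...,2]<z/1000+.006)]
    if len(q): print(z,len(q),(q.mean(0)*1000).round(),(q.min(0)*1000).round(),(q.max(0)*1000).round())
E
python3 d.py 519.5 -319 25 -139
```

```text
time_s: 7.18
ee_pos: [0.5188, -0.3196, 0.026]
orientation: [-0.349, 0.937, -0.0, -0.001]
ft_force: [-1.6, -1.0, 2.3]
finger_gap: 0.0131
50 180 [ 519. -309.   52.] [ 487. -348.   50.] [ 552. -284.   56.]
56 82 [ 519. -310.   59.] [ 498. -334.   56.] [ 539. -297.   62.]
62 28 [ 512. -307.   65.] [ 502. -319.   62.] [ 532. -299.   68.]
68 38 [ 515. -307.   71.] [ 500. -327.   68.] [ 536. -300.   74.]
74 49 [ 516. -308.   77.] [ 499. -331.   74.] [ 537. -300.   80.]
80 50 [ 515. -308.   83.] [ 499. -328.   80.] [ 537. -301.   86.]
86 77 [ 516. -311.   89.] [ 500. -332.   86.] [ 538. -299.   92.]
92 46 [ 516. -314.   95.] [ 499. -331.   92.] [ 536. -299.   98.]
98 44 [ 514. -316.  101.] [ 497. -332.   98.] [ 535. -299.  104.]
104 51 [ 513. -313.  108.] [ 484. -335.  104.] [ 538. -286.  110.]
t 7.225 pos [ 518.9 -319.6   26. ] yaw -139.1 tilt [-0.05 -0.04] q7 -1.68 gap 13.2 F [-2.08 -1.01  3.5 ] T [-0.15  0.47  0.  ]
shift cm (tool) [-0.08  0.    0.1 ] turn z deg -0.1 after-turn shift [-0.08  0.    0.1 ]
```

```bash

python3 -m creep '[[0,0,-10,0,0,0,255],[0,0,-10,0,0,0,255],[0,0,-10,0,0,0,255],[0,0,-8,0,0,0,255],[0,0,-5,0,0,0,255]]' 50
python3 d.py 519.5 -319 25 -84
python3 -m creep '[[0,0,-3,0,0,0,255],[0,0,-3,0,0,0,255],[0,0,-3,0,0,0,255],[0,0,-3,0,0,0,255],[0,0,0,0,0,0,255]]' 50
python3 d.py 519.5 -319 25 -84
```

```text
time_s: 7.85
ee_pos: [0.518, -0.3211, 0.026]
orientation: [-0.669, 0.743, -0.0, -0.001]
ft_force: [-3.1, -3.1, 2.8]
finger_gap: 0.0132
t 7.85 pos [ 518.  -321.1   26. ] yaw -96.02 tilt [-0.1  -0.12] q7 -1.13 gap 13.2 F [-3.08 -3.07  2.75] T [-0.48  0.75  0.01]
shift cm (tool) [-0.22 -0.13  0.1 ] turn z deg -12.02 after-turn shift [-0.19 -0.17  0.1 ]
time_s: 8.48
ee_pos: [0.518, -0.3215, 0.026]
orientation: [0.741, -0.671, 0.0, 0.001]
ft_force: [-3.8, -4.1, 3.8]
finger_gap: 0.0128
t 8.475 pos [ 518.  -321.5   26. ] yaw -84.32 tilt [-0.1  -0.14] q7 -0.98 gap 12.8 F [-3.85 -4.09  3.76] T [-0.72  0.8  -0.3 ]
shift cm (tool) [-0.24 -0.18  0.1 ] turn z deg -0.32 after-turn shift [-0.23 -0.18  0.1 ]
```

```bash

python3 -m creep '[[0,0,-2,0,0,0,255],[0,0,-2,0,0,0,255],[0,0,0,0,0,0,255],[0,0,0,0,0,0,255],[0,0,0,0,0,0,255]]' 50
python3 d.py 519.5 -319 25 -84
```

```text
time_s: 9.1
ee_pos: [0.518, -0.3215, 0.0261]
orientation: [0.762, -0.648, 0.0, 0.001]
ft_force: [-3.7, -4.9, 5.4]
finger_gap: 0.0134
t 9.1 pos [ 518.  -321.5   26.1] yaw -80.75 tilt [-0.06 -0.08] q7 -0.93 gap 13.4 F [-3.7  -4.94  5.37] T [-0.78  0.96 -1.98]
shift cm (tool) [-0.22 -0.19  0.11] turn z deg 3.25 after-turn shift [-0.23 -0.18  0.11]
```

```bash

python3 -m creep '[[0,0,2.8,0,0,0,255],[0,0,0,0,0,0,0],[0,0,0,0,0,0,0],[0,0,0,0,0,0,0],[0,0,0,0,0,0,0]]' 50
python3 -m creep '[[0,0,0,0,0,-1,0],[0,0,0,0,0,-3,0],[0,0,0,0,0,-5,0],[0,0,0,0,0,-4,0],[0,0,0,0,0,0,0]]' 50
python3 d.py 569 -10 160 -106
python3 - <<'E'
from h import *
s=sense();im=get_image("wrist");P=cloud(im,s);v=im["z_map"]>0
Q=P[v&(np.hypot(P[...,0]-.52,P[...,1]+.319)<.035)&(P[...,2]>.078)&(P[...,2]<.095)]
print(len(Q),cv2.minAreaRect((Q[:,:2]*1000).astype(np.float32)))
Q=P[v&(np.hypot(P[...,0]-.52,P[...,1]+.319)<.08)&(P[...,2]>.04)&(P[...,2]<.049)]
print(len(Q),cv2.minAreaRect((Q[:,:2]*1000).astype(np.float32)))
save(im,"k2")
E
```

```text
time_s: 9.72
ee_pos: [0.5201, -0.3181, 0.0256]
orientation: [0.75, -0.661, -0.0, -0.0]
ft_force: [-0.1, 0.9, 0.2]
finger_gap: 0.0838
time_s: 10.35
ee_pos: [0.5224, -0.3203, 0.1606]
orientation: [0.75, -0.662, 0.005, -0.001]
ft_force: [0.3, 0.1, -0.1]
finger_gap: 0.0851
t 10.35 pos [ 522.4 -320.3  160.6] yaw -82.86 tilt [ 0.49 -0.28] q7 -0.95 gap 85.1 F [ 0.31  0.15 -0.08] T [ 0.01 -0.03 -0.04]
shift cm (tool) [-30.21  -8.49  -0.05] turn z deg 23.14 after-turn shift [-31.11   4.07  -0.15]
1230 ((521.3778076171875, -321.8094177246094), (41.332759857177734, 13.958850860595703), 5.360068321228027)
8105 ((521.3688354492188, -321.9037780761719), (99.2549057006836, 90.27561950683594), 5.315014839172363)
```

View pics/k2.png

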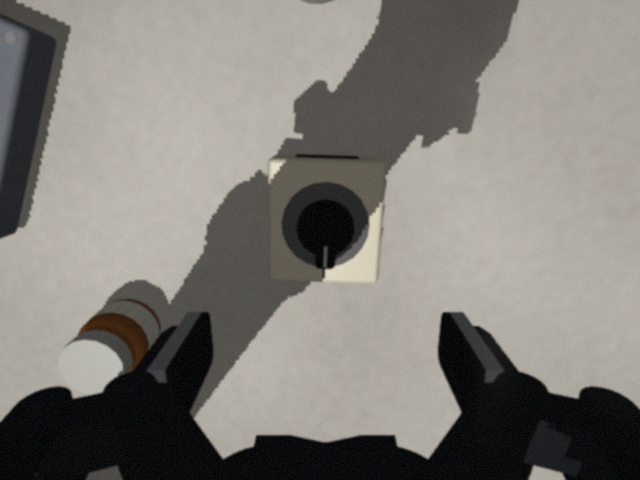

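```bash

python3 -m creep '[[0,0,0,-5.04,-1.42,0,0],[0,0,0,-5.04,-1.42,0,0],[0,0,0,-5.04,-1.42,0,0],[0,0,0,-5.04,-1.42,0,0],[0,0,0,-5.04,-1.42,0,0]]' 50
python3 -m creep '[[0,0,0,-5.04,-1.42,2,0],[0,0,7,0,0,2,0],[0,0,8,0,0,0,0],[0,0,8,0,0,0,0],[0,0,0,0,0,0,0]]' 50
python3 d.py 569 -10 120 -106
cat > pin.py <<'E'
from h import *
np.set_printoptions(suppress=True)
s=sense();im=get_image("wrist");P=cloud(im,s);v=im["z_map"]>0
X,Y,Z=P[...,0],P[...,1],P[...,2]
Q=P[v&(np.hypot(X-.568,Y+.01)<.13)&(Z>.036)&(Z<.0425)]; print("base",len(Q),cv2.minAreaRect((Q[:,:2]*1000).astype(np.float32)),Q[:,2].mean())
m=v&(np.hypot(X-.568,Y+.01)<.035)
for a,b in [(.043,.0475),(.0485,.0515),(.0505,.056)]:
    q=P[m&(Z>a)&(Z<b)]
    if len(q)>5: print(a,len(q),(q.mean(0)*1000).round(1),cv2.minEnclosingCircle((q[:,:2]*1000).astype(np.float32)))
yy,xx=np.where(m); print(xx.min(),xx.max(),yy.min(),yy.max())
cv2.imwrite("pics/p1.png",np.hstack([cv2.resize(im["pixels"],(400,300)),cv2.resize(im["pixels"][yy.min():yy.max(),xx.min():xx.max()],(400,300))])[:,:,::-1])
E
python3 pin.py
```

```text
time_s: 11.02
ee_pos: [0.5579, -0.0582, 0.1545]
orientation: [0.75, -0.662, -0.001, 0.001]
ft_force: [0.3, -0.7, -0.5]
finger_gap: 0.0853
time_s: 11.65
ee_pos: [0.5656, -0.0079, 0.1146]
orientation: [-0.604, 0.797, 0.001, -0.001]
ft_force: [0.7, -0.0, -0.7]
finger_gap: 0.0853
t 11.65 pos [565.6  -7.9 114.6] yaw -105.75 tilt [-0.16 -0.02] q7 -1.82 gap 85.3 F [ 0.66 -0.05 -0.7 ] T [-0.01 -0.03 -0.04]
shift cm (tool) [ 0.11 -0.38 -0.54] turn z deg 0.25 after-turn shift [ 0.11 -0.38 -0.54]
base 46909 ((570.31640625, -11.309913635253906), (140.2781219482422, 169.4742431640625), 73.6612319946289) 0.04070507444036319
0.043 2319 [571.  -11.4  45.5] ((574.8087768554688, -10.541657447814941), 26.4244441986084)
0.0485 76 [571.3  -9.   50.3] ((570.1565551757812, -8.94399356842041), 5.09676456451416)
0.0505 136 [570.7  -8.8  52.2] ((570.572265625, -8.731698989868164), 4.831893444061279)
155 509 181 479
```

View pics/p1.png

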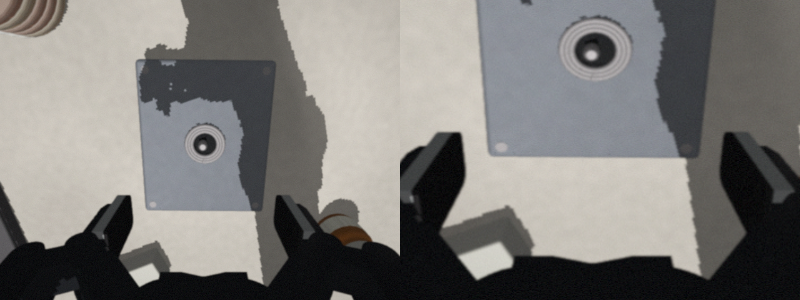

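```bash
python3 d.py 529.5 318.2 110 -96.2;
python3 -m creep '[[0,0,0,-5.2,-2,0,0],[0,0,0,-5.2,-2,0,0],[0,0,0,-5.2,-2,0,0],[0,0,0,-5.2,-2,0,0],[0,0,0,-5.2,-2,0,0]]' 50
python3 d.py 529.5 318.2 110 -96.2
```

```text
t 11.7 pos [565.8  -8.  114.9] yaw -105.71 tilt [-0.12 -0.01] q7 -1.82 gap 85.6 F [0.48 0.01 0.73] T [ 0.02 -0.02  0.02]
shift cm (tool) [-30.42  12.33   0.49] turn z deg -9.51 after-turn shift [-32.04   7.13   0.48]
time_s: 12.32
ee_pos: [0.7346, 0.2157, 0.1153]
orientation: [-0.603, 0.797, 0.0, -0.0]
ft_force: [1.0, -0.3, -0.3]
finger_gap: 0.0851
t 12.325 pos [734.6 215.7 115.3] yaw -105.76 tilt [-0.04 -0.01] q7 -2.11 gap 85.1 F [ 1.03 -0.29 -0.25] T [ 0.04 -0.01 -0.  ]
shift cm (tool) [-4.3  22.52  0.54] turn z deg -9.56 after-turn shift [-7.98 21.49  0.54]
```

```bash

python3 -m creep '[[0,0,0,-1.08,5.63,0,0],[0,0,0,-1.08,5.63,0,0],[0,0,0,-1.08,5.63,0,0],[0,0,0,-1.08,5.63,0,0],[0,0,-9.5,0,0,0.5,0]]' 60
python3 -m creep '[[0,0,0,0,0,0,0],[0,0,0,0,0,0,0],[0,0,0,0,0,0,0],[0,0,0,0,0,0,0],[0,0,0,0,0,0,0]]' 60
python3 d.py 529.5 318.2 110 -96.2
cat > cov.py <<'E'
from h import *
np.set_printoptions(suppress=True)
s=sense();im=get_image("wrist");P=cloud(im,s);v=im["z_map"]>0
X,Y,Z=P[...,0],P[...,1],P[...,2]
for n,a,b,r in [("bar",.047,.056,.045),("slab",.015,.024,.08)]:
    Q=P[v&(np.hypot(X-.529,Y-.318)<r)&(Z>a)&(Z<b)]; print(n,len(Q),cv2.minAreaRect((Q[:,:2]*1000).astype(np.float32)),Q[:,2].mean())
E
python3 cov.py
```

```text
time_s: 12.95
ee_pos: [0.5226, 0.3232, 0.1107]
orientation: [-0.673, 0.74, 0.003, -0.001]
ft_force: [0.3, 0.1, 0.4]
finger_gap: 0.0854
time_s: 13.58
ee_pos: [0.5293, 0.3176, 0.1107]
orientation: [-0.667, 0.745, 0.0, 0.0]
ft_force: [-0.2, 0.6, 0.2]
finger_gap: 0.0854
t 13.575 pos [529.3 317.6 110.7] yaw -96.4 tilt [0. 0.] q7 -2.22 gap 85.4 F [-0.16  0.56  0.19] T [0.02 0.06 0.03]
shift cm (tool) [-0.06 -0.01  0.07] turn z deg -0.2 after-turn shift [-0.06 -0.01  0.07]
bar 1937 ((530.68603515625, 317.2846374511719), (14.027263641357422, 59.923946380615234), 84.05257415771484) 0.05259827232317582
slab 16370 ((530.4057006835938, 317.2997131347656), (90.27092742919922, 110.1388931274414), 83.69352722167969) 0.02076650165880052
```

```bash

python3 -m creep '[[0,0,-0.3,0,-0.12,3,0],[0,0,0,0,0,4,0],[0,0,0,0,0,3,0],[0,0,0,0,0,1,0],[0,0,0,0,0,0,0]]' 80
python3 -m creep '[[0,0,0,0,0,1.2,0],[0,0,0,0,0,0,0],[0,0,0,0,0,0,255],[0,0,0,0,0,0,255],[0,0,0,0,0,0,255]]' 80
python3 -m creep '[[0,0,0,0,0,0,255],[0,0,0,0,0,0,255],[0,0,0,0,0,0,255],[0,0,0,0,0,0,255],[0,0,0,0,0,0,255]]' 80
python3 d.py 530.5 317.3 -12 -96.1; python3 cov.py
```

```text
time_s: 14.25
ee_pos: [0.5303, 0.3177, 0.0007]
orientation: [-0.669, 0.744, 0.0, -0.0]
ft_force: [0.6, -0.1, -0.2]
finger_gap: 0.0854
time_s: 14.88
ee_pos: [0.5304, 0.3177, -0.011]
orientation: [-0.669, 0.744, -0.0, 0.0]
ft_force: [0.3, 0.3, 0.3]
finger_gap: 0.0321
time_s: 15.5
ee_pos: [0.5305, 0.3179, -0.0109]
orientation: [-0.669, 0.744, -0.0, 0.0]
ft_force: [-0.5, -0.5, 4.3]
finger_gap: 0.0125
t 15.5 pos [530.5 317.9 -10.9] yaw -96.06 tilt [0.04 0.03] q7 -2.21 gap 12.5 F [-0.52 -0.51  4.28] T [ 0.01  0.06 -0.05]
shift cm (tool) [ 0.06 -0.    0.11] turn z deg 0.04 after-turn shift [ 0.06 -0.    0.11]
bar 7030 ((532.0480346679688, 319.6888122558594), (37.502071380615234, 59.7265510559082), 63.67930221557617) 0.05240851648978684
slab 30719 ((530.7338256835938, 317.51080322265625), (90.55268859863281, 110.23477935791016), 83.85057067871094) 0.020688870975900556
```

```bash

python3 -m creep '[[0,0,0,0,0,-1,255],[0,0,0,0,0,-2,255],[0,0,0,0,0,-3,255],[0,0,0,0,0,-2.5,255],[0,0,0,0,0,0,255]]' 80
python3 d.py 570.5 -8.5 70 -106.2
python3 - <<'E'
from h import *
s=sense();im=get_image("wrist");T=dict(orientation=[0,0,0,1],ee_pos=[0,0,0]);P=cloud(im,T);v=im["z_map"]>0
# tool frame: slab top is at tool z ~ -(20+10.9)mm
m=v&(abs(P[...,2]+.031)<.004)&(abs(P[...,0])<.08)&(abs(P[...,1])<.09)
Q=P[m];print(len(Q),cv2.minAreaRect((Q[:,:2]*1000).astype(np.float32)),Q[:,2].mean(),Q.min(0),Q.max(0))
save(im,"c1")
E
```

```text
time_s: 16.18
ee_pos: [0.5313, 0.3181, 0.0754]
orientation: [-0.669, 0.744, -0.0, 0.002]
ft_force: [0.5, -0.4, -2.6]
finger_gap: 0.0125
t 16.175 pos [531.3 318.1  75.4] yaw -96.06 tilt [0.18 0.11] q7 -2.21 gap 12.5 F [ 0.5  -0.36 -2.62] T [-0.02  0.04 -0.01]
shift cm (tool) [32.07 -7.35  0.49] turn z deg 10.14 after-turn shift [ 30.27 -12.88   0.51]
30661 ((0.25441741943359375, -0.4273872375488281), (109.93002319335938, 90.64152526855469), 89.9083480834961) -0.031539051769912695 [-0.04511593 -0.05535458 -0.03499721] [ 0.04560138  0.05452069 -0.02700212]
```

View pics/c1.png

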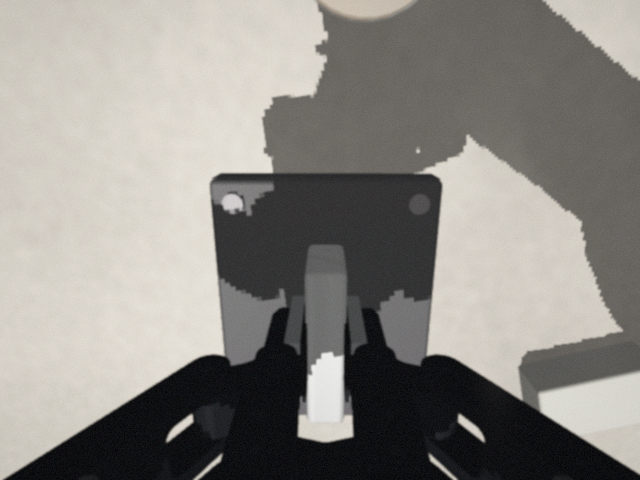

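```bash

python3 -m creep '[[0,0,0,5.3,-1.2,0,255],[0,0,0,5.4,-1.25,0,255],[0,0,0,5.4,-1.25,0,255],[0,0,0,5.4,-1.25,0,255],[0,0,0,5.4,-1.25,0,255]]' 80
python3 -m creep '[[0,0,0,4.9,-1.1,0,255],[0,0,10.2,0,0,0,255],[0,0,0,0,0,0,255],[0,0,0,0,0,0,255],[0,0,0,0,0,0,255]]' 80
python3 d.py 570.5 -8.5 42 -106.3
```

```text
time_s: 16.85
ee_pos: [0.5621, 0.0417, 0.0719]
orientation: [-0.669, 0.743, 0.001, -0.001]
ft_force: [1.2, 0.8, -1.9]
finger_gap: 0.013
time_s: 17.48
ee_pos: [0.5689, -0.005, 0.0733]
orientation: [-0.601, 0.799, 0.001, -0.0]
ft_force: [-0.7, -0.5, -2.7]
finger_gap: 0.0126
t 17.475 pos [568.9  -5.   73.3] yaw -106.06 tilt [-0.05  0.04] q7 -1.83 gap 12.6 F [-0.71 -0.48 -2.73] T [0.04 0.01 0.01]
shift cm (tool) [ 0.3  -0.25  3.13] turn z deg 0.24 after-turn shift [ 0.3  -0.25  3.13]
```

```bash

python3 -m creep '[[0,0,0.3,0.3,-0.25,1.5,255],[0,0,0,0,0,1,255],[0,0,0,0,0,0.3,255],[0,0,0,0,0,0,255],[0,0,0,0,0,0,255]]' 80
python3 d.py 570.5 -8.5 42 -106.3
python3 -m creep '[[0,0,0,0,0,0.2,255],[0,0,0,0,0,0.2,255],[0,0,0,0,0,0.1,255],[0,0,0,0,0,0.1,255],[0,0,0,0,0,0,255]]' 80
python3 d.py 570.5 -8.5 38 -106.3
```

```text
time_s: 18.1
ee_pos: [0.5712, -0.0099, 0.046]
orientation: [-0.598, 0.802, -0.0, 0.0]
ft_force: [-0.3, 0.1, -2.1]
finger_gap: 0.0132
t 18.1 pos [571.2  -9.9  46. ] yaw -106.56 tilt [0.04 0.  ] q7 -1.83 gap 13.2 F [-0.27  0.12 -2.06] T [-0.03 -0.07  0.01]
shift cm (tool) [-0.11  0.11  0.4 ] turn z deg -0.26 after-turn shift [-0.11  0.11  0.4 ]
time_s: 18.73
ee_pos: [0.5708, -0.0099, 0.0396]
orientation: [-0.598, 0.802, 0.0, -0.0]
ft_force: [0.4, 0.8, -1.7]
finger_gap: 0.0125
t 18.725 pos [570.8  -9.9  39.6] yaw -106.56 tilt [-0.01  0.  ] q7 -1.83 gap 12.5 F [ 0.41  0.85 -1.74] T [-0.04  0.01  0.03]
shift cm (tool) [-0.13  0.07  0.16] turn z deg -0.26 after-turn shift [-0.13  0.07  0.16]
```

```bash

python3 -m creep '[[0,0,0,-0.12,0.05,0,255],[0,0,0,0,0,0,255],[0,0,0,0,0,0.2,255],[0,0,0,0,0,0.1,255],[0,0,0,0,0,0,255]]' 80
python3 d.py 570.5 -8.5 38 -106.3
```

```text
time_s: 19.35
ee_pos: [0.5706, -0.0086, 0.0366]
orientation: [-0.598, 0.802, 0.0, -0.0]
ft_force: [0.3, 0.4, -2.1]
finger_gap: 0.0126
t 19.35 pos [570.6  -8.6  36.6] yaw -106.56 tilt [-0.02  0.  ] q7 -1.83 gap 12.6 F [ 0.32  0.37 -2.08] T [ 0.01 -0.01  0.03]
shift cm (tool) [-0.01  0.01 -0.14] turn z deg -0.26 after-turn shift [-0.01  0.01 -0.14]
```

In the hole with no contact. Down on to the ring.

```bash

python3 -m creep '[[0,0,-0.2,0,0,0.2,255],[0,0,0,0,0,0.1,255],[0,0,0,0,0,0.1,255],[0,0,0,0,0,0,255],[0,0,0,0,0,0,255]]' 100
python3 d.py 570.5 -8.5 29.1 -106.3
python3 -m creep '[[0,0,0,0,0,0.1,255],[0,0,0,0,0,0.1,255],[0,0,0,0,0,0.1,255],[0,0,0,0,0,0,255],[0,0,0,0,0,0,255]]' 100
python3 d.py 570.5 -8.5 29.1 -106.3
```

```text
time_s: 19.98
ee_pos: [0.5707, -0.0086, 0.0331]
orientation: [-0.599, 0.801, -0.0, 0.0]
ft_force: [-2.1, 0.8, 5.8]
finger_gap: 0.0121
t 19.975 pos [570.7  -8.6  33.1] yaw -106.36 tilt [0.02 0.  ] q7 -1.83 gap 12.1 F [-2.07  0.83  5.75] T [-0.04  0.48 -0.  ]
shift cm (tool) [-0.    0.03  0.4 ] turn z deg -0.06 after-turn shift [-0.    0.03  0.4 ]
time_s: 20.6
ee_pos: [0.5708, -0.0086, 0.0304]
orientation: [-0.599, 0.801, -0.0, 0.0]
ft_force: [-2.6, 0.4, 8.5]
finger_gap: 0.0122
t 20.6 pos [570.8  -8.6  30.4] yaw -106.36 tilt [0.02 0.  ] q7 -1.83 gap 12.2 F [-2.65  0.44  8.46] T [ 0.02  0.63 -0.03]
shift cm (tool) [-0.01  0.03  0.13] turn z deg -0.06 after-turn shift [-0.01  0.03  0.13]
```

```bash

python3 -m creep '[[0,0,0,0,0.03,0.1,255],[0,0,0,0,0,0.1,255],[0,0,0,0,0,0.1,255],[0,0,0,0,0,0,255],[0,0,0,0,0,0,255]]' 100
python3 d.py 570.5 -8.5 29.1 -106.3
```

```text
time_s: 21.22
ee_pos: [0.5708, -0.0086, 0.0291]
orientation: [-0.599, 0.801, -0.0, 0.001]
ft_force: [-5.3, 0.0, 17.7]
finger_gap: 0.0125
t 21.225 pos [570.8  -8.6  29.1] yaw -106.36 tilt [0.07 0.01] q7 -1.83 gap 12.5 F [-5.3   0.03 17.69] T [0.06 1.15 0.08]
shift cm (tool) [-0.    0.03  0.  ] turn z deg -0.06 after-turn shift [-0.    0.03  0.  ]
```

```bash

python3 -m creep '[[0,0,0,0,0,0.1,255],[0,0,0,0,0,0,255],[0,0,0,0,0,0,255],[0,0,0,0,0,0,255],[0,0,0,0,0,0,255]]' 100
python3 d.py 570.5 -8.5 29.1 -106.3
cat > chk.py <<'E'
from h import *
np.set_printoptions(suppress=True)
out=[]
for c in ["side","wrist","top"]:
    s=sense();im=get_image(c);P=cloud(im,s);v=im["z_map"]>0;X,Y,Z=P[...,0],P[...,1],P[...,2]
    u=np.array([np.cos(np.radians(163.66)),np.sin(np.radians(163.66))]);w=np.array([-u[1],u[0]])
    D=np.stack([X-.5705,Y+.0085],-1);a=D@u;b=D@w
    Q=P[v&(abs(a)<.06)&(abs(b)<.05)&(Z>.054)&(Z<.068)]; A=np.c_[Q[:,:2]-[.5705,-.0085],np.ones(len(Q))]
    k=np.linalg.lstsq(A,Q[:,2],rcond=None)[0]; res=Q[:,2]-A@k; ok=abs(res)<.002; k=np.linalg.lstsq(A[ok],Q[ok,2],rcond=None)[0]
    B=P[v&(abs(a)<.085)&(abs(b)<.07)&((abs(a)>.06)|(abs(b)>.05))&(Z>.034)&(Z<.046)]
    print(c,len(Q),"slab tilt deg",np.degrees(k[:2]).round(2),"slab z",(k[2]*1000).round(2),"base top z",(np.median(B[:,2])*1000).round(2),cv2.minAreaRect((Q[:,:2]*1000).astype(np.float32)))
    if c=="side": out.append(cv2.resize(im["pixels"][180:310,250:430],(415,300)))
    if c=="wrist": out.append(cv2.resize(im["pixels"],(385,300)))
import sys
cv2.imwrite("pics/%s.png"%sys.argv[1],np.hstack(out)[:,:,::-1])
E
python3 chk.py f1
```

```text
time_s: 21.85
ee_pos: [0.5708, -0.0086, 0.0291]
orientation: [-0.599, 0.801, -0.0, 0.001]
ft_force: [-6.4, -0.3, 23.9]
finger_gap: 0.0124
t 21.85 pos [570.8  -8.6  29.1] yaw -106.36 tilt [0.09 0.01] q7 -1.83 gap 12.4 F [-6.44 -0.27 23.88] T [0.01 1.55 0.06]
shift cm (tool) [-0.    0.03  0.  ] turn z deg -0.06 after-turn shift [-0.    0.03  0.  ]
side 1503 slab tilt deg [ 0.02 -0.53] slab z 59.97 base top z 39.69 ((570.2269897460938, -7.639247894287109), (94.08750915527344, 113.08381652832031), 73.37397003173828)
wrist 31003 slab tilt deg [-0.03  0.01] slab z 60.76 base top z 40.69 ((570.845703125, -8.8359375), (90.52115631103516, 110.24217987060547), 73.62419128417969)
top 42 slab tilt deg [ -4.96 -14.52] slab z 69.3 base top z 38.83 ((545.419921875, 44.75668716430664), (6.932210445404053, 34.27824401855469), 82.84441375732422)
```

View pics/f1.png

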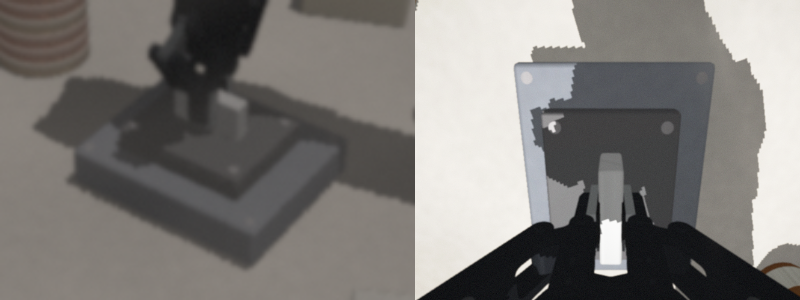

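```bash
python3 - <<'E'
from h import *
im=get_image("top");P=cloud(im);v=im["z_map"]>0
for n,x,y,r,a,b in [("knob",.5195,-.319,.04,.08,.1),("low",.764,.129,.05,.07,.08),("high",.766,-.131,.05,.1,.11),("dish",.7,.278,.055,.01,.02),("tape",.713,-.287,.05,.014,.024),("slide",.399,.14,.06,.027,.037),("jar",.386,-.143,.05,.065,.075)]:
    Q=P[v&(np.hypot(P[...,0]-x,P[...,1]-y)<r)&(P[...,2]>a)&(P[...,2]<b)]
    if len(Q)>4: print(n,len(Q),np.median(Q,0).round(3),cv2.minAreaRect((Q[:,:2]*1000).astype(np.float32)))
print(sense()["ft_force"]); close_job()
E
```

```text
knob 148 [ 0.519 -0.319  0.087] ((519.8184204101562, -319.73272705078125), (41.50571823120117, 14.536752700805664), 4.95315408706665)
low 1291 [0.766 0.13  0.074] ((766.1494750976562, 129.61573791503906), (89.10494995117188, 87.13844299316406), 0.8013840317726135)
high 1349 [ 0.769 -0.135  0.103] ((769.5933837890625, -134.47299194335938), (89.0499267578125, 87.681396484375), 42.02155685424805)
dish 1195 [0.699 0.278 0.014] ((699.7059936523438, 278.401611328125), (88.35433959960938, 88.28866577148438), 0.26811861991882324)
tape 452 [ 0.713 -0.29   0.018] ((713.7696533203125, -289.27264404296875), (67.04277038574219, 66.36860656738281), 75.745361328125)
slide 848 [0.398 0.14  0.031] ((398.886962890625, 140.3462371826172), (44.9095458984375, 84.98835754394531), 9.022051811218262)
jar 510 [ 0.386 -0.147  0.069] ((385.05792236328125, -146.83529663085938), (51.48008346557617, 50.48640060424805), 89.3520278930664)
[-7.52060279  0.58801614 23.40401874]
the job is handed in; nothing more can be done
```

The dimmer is off at its stop, and the blackout cover lies flush on the light base. I handed the job in at about 22 s with the cover still gripped and pressed down.

**Dimmer:** I turned the knob anticlockwise until the resisting torque reached about 2 N m. Afterwards its bar lined up with the lamp box to within about 0.4°, and the pointer was on the mark.

**Cover:** It dropped over the pin without any searching. The wrist camera puts its top 20.1 mm above the base top (the slab is 20 mm thick), with a tilt under 0.1° and its long side along the base's to within about 0.1°. The final push of about 23 N moved it no lower. A sideways force of about 7 N remains, which I left.

**Checks that failed or disagreed:**
- **First knob grasp:** It closed on nothing above the bar, without touching the knob. The fingertips turned out to be about 38 mm above the reported tool point, so I allowed for that from then on.
- **Side camera:** It showed a 0.5° tilt of the cover, which the more precise wrist view did not.
- **Top camera:** The arm blocked its view of the cover, so that reading was unusable.
- **Other objects:** All the dishes and other things were still standing. Their positions agree with the first measurements to within a few millimetres, but the two readings were taken differently, so that is only a rough check.

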